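# Pack the press set: steel bolster below, white die on top

### The arm

A 6-joint arm with a two-finger parallel gripper is mounted at the origin on the work surface. World frame = base frame: x ahead of the robot, y to its left, z up, the work surface at z = 0. Lengths are in m, angles in rad, forces in N, time in s.
With the tool pointing down it reaches from about 0.25 to 0.775 m from the base axis. Payload 4 kg.
Tool frame: the origin (TCP) lies midway between the tips of the shut fingers; the grasp point (between the pads) lies 19 mm behind it; z points along the fingers, y is the direction in which the jaws open and shut (so a half turn about z gives the same grasp; the last joint's range is limited). The gripper opens to 94 mm and grips with 3 to 60 N. Pads are 16 mm wide; open, the fingers measure 119 mm over their backs; the gripper's body (75 mm by 177 mm) begins 78 mm behind the grasp point.
Start: joints at [-1.39, 0.087, 1.371, -0, 1.684, -0.103], TCP at [0.154, -0.528, 0.206] pointing down, gripper open.
Joint ranges: [-3.1, 3.1], [-0.76, 2.03], [0.27, 2.55], [-1.08, 4.22], [0.17, 2.65], [-2.57, 2.57]. Speed limits (rad/s): [2.79, 2.79, 3.14, 3.14, 3.14, 3.14].

### API

Orientations are given as [roll, pitch, yaw] about the fixed x, y, z axes, in that order (R = Rz(yaw) Ry(pitch) Rx(roll)).
In Python, from plant import ctrl gives the robot as it stands. The module is installed in compiled form; this text tells all that it offers.
- The arm moves only by the shell command python3 -m jog 'ROWS'. ROWS is JSON, a list of rows, each an object of numbers: "x", "y", "z": the shift along the world's x, y, z in cm; "wx", "wy", "wz": the turn, a rotation vector about the world's x, y, z in rad; "gripper": the opening in per cent of the stroke, from 0 (shut) to 100 (fully open). A call has 1 to 8 rows; each row shifts and turns the pose as measured when the row begins; what a row does not reach is not made up. A row lasts 1/12 s, in which the tool goes at most 41.7 mm and 7.16 degrees, less where a joint would pass 70% of its speed; a pose out of reach is approached as far as the arm can. A call is refused whole if a number of a shift passes 4.17 or a number of a turn 0.125, either way. A call with a gripper value outside its range is refused whole. The fingers move at their own pace and stop on an object; the grip force is fixed at half the most. Time passes only in rows, so rows that do not move let the fingers close. It gives the time, the measured TCP pose, the force and the opening at its end, in the units of the state.
- ctrl.get_obs(): the state, without advancing time (a new reading comes with each control period).
- ctrl.read_camera(name): name is "side" or "top"; returns a dict with "color" (480x640x3 uint8, red, green, blue), "fx", "fy", "cx", "cy" (pixels), "distortion" ([k1, k2, p1, p2, k3] as OpenCV has them; the pictures are not rectified), "extrinsics" (4x4, takes a point from world to camera coordinates). Camera axes: x right, y down, z forward; pixel columns grow to the right and rows downward; lengths in m; the calibration is good to about 2 mm. A picture is of the moment at which its call begins. There is no depth.
- ctrl.hand_in(): hands the job in, once; it reports no verdict.
The state is a dict: "clock": time; "q": joint angles; "qd": joint speeds; "joint_efforts": joint torques, N m; "ee_pos": TCP position; "orientation": TCP orientation; "ft_force": force on the tool from outside, world axes, zero at the start; "torque": the same for the moment, N m; "finger_gap": opening from 0.0 (shut) to 1.0 (fully open).
Only numpy, scipy, OpenCV 4.12 (cv2) and the standard library are available. Lean on these libraries where they do the work, as an engineer would, in place of code of your own. Each camera call takes 0.05 s, during which the arm holds its last target. There are 200 camera calls.

### The job

Pack the watch-press set into the open plywood box, heaviest lowest: first stand the heavy round steel bolster flat on the floor of the box, near the middle, and let go of it, then stand the flanged white plastic die (the one with the wider foot), foot down, centred on top of the bolster. Set both down gently instead of dropping them, and leave the straight-sided white die where it is.

Things in the scene. Friction and masses are not known exactly. Their poses are not given: they have to be found in the camera images.
- bolster: Plain round grey steel disc (bolster), 56 mm diameter, 32 mm high, about 0.5 to 0.8 kg, flat top and bottom, with a small dark dot at the centre of its top. It stands flat on the bench. Origin: centre of its underside, z up. A square steel block and a much smaller steel disc lie about too: they are not it.
- flanged_die: White plastic press die, 46 mm high, about 0.1 kg: a round foot flange of 54 mm diameter and 12 mm height, and above it a straight round body of 42 mm diameter (34 mm long) to hold it by. Flat top and underside. It stands on its foot on the bench. Origin: centre of its underside, z up.
- straight_die: White plastic cylinder without a flange, 46 mm diameter, 38 mm high. Not part of this set: leave it alone. Origin: centre of its underside, z up.
- crate_in (a point): Centre of the inner floor of the open, empty plywood box. The box stands loose on the bench (0.7 kg); outside 178 mm (its x) by 158 mm (its y) by 55 mm high, walls and floor 9 mm thick, so inside 160 by 140 mm and the rim 46 mm above this point. The axes are the box's, z up.
Things that resemble listed ones, but are neither listed nor needed, are in the scene too. Leave any blue look-alike of the bolster alone.

How it is judged:
By the outcome, as a careful person would: the job done as asked, in the order asked, and still so for the second after the job is handed in, with the robot touching nothing.
It also fails if it takes over 61 s, if anything falls off the work surface, if the arm or the gripper's body presses on something with over 40 N, if the wrist force passes 120 N, or if a joint passes its speed limit or range.

## Working session

There is one attempt and no reset: what is moved stays moved. The work goes in short steps, Python scripts to look and compute and a shell command to move; the robot and the scene stay as the last step left them, time stands still between calls to the robot, and variables do not carry over. Pictures are saved under pics/ and viewed, about 8 in all and at most 12, crops included, and the job is handed in when it is done.

```bash
mkdir -p pics; python3 - <<'E'
from plant import ctrl
import cv2,numpy as np
o=ctrl.get_obs();print(o['clock'],o['ee_pos'],o['orientation'],o['finger_gap'])
for n in('top','side'):
    c=ctrl.read_camera(n);cv2.imwrite(f'pics/{n}0.png',c['color'][:,:,::-1])
    print(n,c['fx'],c['fy'],c['cx'],c['cy'],c['distortion'],np.round(c['extrinsics'],3).tolist())
E
```

```text
0.0 [ 0.15389239 -0.52746516  0.20431378] [-3.13941026e+00 -2.10119931e-04  2.83780233e-01] 0.9968071382745843
top 594.4737053885591 594.4737053885591 310.0057952147452 242.5436066686222 [-0.14258713  0.          0.          0.          0.        ] [[-0.026, -1.0, -0.005, -0.032], [-0.986, 0.026, -0.165, 0.488], [0.165, 0.0, -0.986, 1.105], [0.0, 0.0, 0.0, 1.0]]
side 526.102555409167 526.102555409167 317.2353778250173 239.7864338152696 [-0.0906679  0.         0.         0.         0.       ] [[-0.87, -0.493, -0.019, 0.394], [-0.257, 0.485, -0.836, 0.16], [0.421, -0.722, -0.549, 0.829], [0.0, 0.0, 0.0, 1.0]]
```

View pics/top0.png

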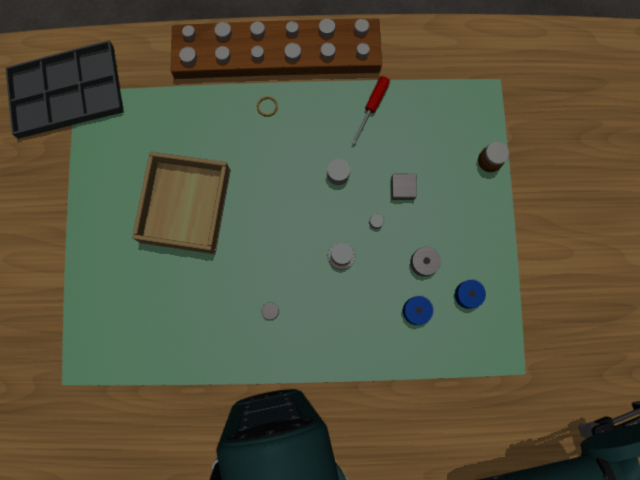

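View pics/side0.png

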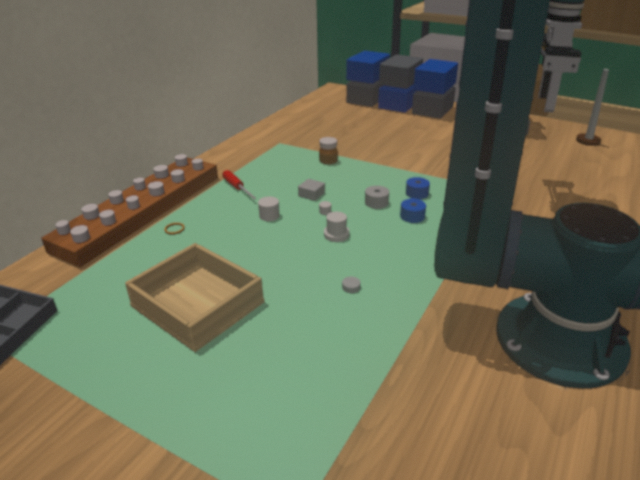

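The top view (px) shows these grey, white or disc candidates:
- **Bolster:** grey disc with a dark dot at (426,262).
- **Bolster look-alikes:** blue discs at (418,310) and (471,294), a square block at (404,186), and small discs at (270,311) and (376,221).
- **Flanged die:** (342,256), with a wider foot that also shows in the side view at (337,225).
- **Straight die:** (338,172).
- **Box:** (183,203).

I choose (426,262) as the bolster and (342,256) as the flanged die.

```bash
cat > h.py <<'E'
from plant import ctrl
import cv2,numpy as np
def cam(n): return ctrl.read_camera(n)
def ray(c,uv,z):
    K=np.array([[c['fx'],0,c['cx']],[0,c['fy'],c['cy']],[0,0,1]])
    p=cv2.undistortPoints(np.array(uv,float).reshape(-1,1,2),K,np.array(c['distortion'])).reshape(-1,2)
    E=np.array(c['extrinsics']);R,t=E[:3,:3],E[:3,3];o=-R.T@t
    d=np.c_[p,np.ones(len(p))]@R
    return o+d*((z-o[2])/d[:,2])[:,None]
def proj(c,P):
    E=np.array(c['extrinsics']);K=np.array([[c['fx'],0,c['cx']],[0,c['fy'],c['cy']],[0,0,1]])
    return cv2.projectPoints(np.array(P,float).reshape(-1,1,3),cv2.Rodrigues(E[:3,:3])[0],E[:3,3],K,np.array(c['distortion']))[0].reshape(-1,2)
E
python3 - <<'E'
from h import *
c=cam('top');im=c['color'];hsv=cv2.cvtColor(im,cv2.COLOR_RGB2HSV)
m=((hsv[:,:,1]<60)&(hsv[:,:,2]>60)).astype(np.uint8)*255
n,l,s,ce=cv2.connectedComponentsWithStats(m)
for i in range(1,n):
    if s[i,4]>60 and 90<s[i,1]<400 and s[i,0]>220: print(s[i],ce[i].round(1))
for nm,x,y in(('bol',426,262),('die',342,256)):
    g=im[y-20:y+20,x-20:x+20].astype(int).sum(2)//3; print(nm);print(g[6:34:2,6:34:2])
big=cv2.resize(im[150:350,300:500],None,fx=3,fy=3,interpolation=cv2.INTER_CUBIC);cv2.imwrite('pics/crop.png',big[:,:,::-1])
# box
b=((hsv[:,:,0]<30)&(hsv[:,:,1]>60)).astype(np.uint8)*255;b[:, :100]=0;b[:120]=0;b[280:]=0;b[:,260:]=0
cs=max(cv2.findContours(b,0,2)[0],key=cv2.contourArea)
r=cv2.approxPolyDP(cs,8,True).reshape(-1,2);print(r.tolist())
print(ray(c,r,.055).round(4).tolist())
E
```

```text
[259  99  17  15 105] [267.9 107.1]
[478 141  31  24 454] [496.8 152. ]
bol
[[103 103 103  99  92 104 104 105 104 102  99 101 102 102]
 [102 103  79 104 107 106 105 104 103 104 103 101 100 101]
 [104  76 101 104 103 103 102 102 102 100 100  99  98  98]
 [ 83  88 104 105 104 103 102 102 101 101 100  99 100  98]
 [ 40 100 102 102 101 101 100  95  97  98  98  97  96  97]
 [ 50 106 107 106 105 103  64  42  55  97 101 100  99  97]
 [ 49 105 105 104 104  98  43  42  41  79 101  99 100  99]
 [ 49 105 105 104 103  98  49  41  44  88 100  99  98  98]
 [ 34 101 104 104 103 102  96  83  95  99  99  98  98  96]
 [ 28  92 104 102 103 101 100 100  99  98  97  97  96  94]
 [ 31  36  99 101 101 102 101 101 100 100  99  98  98  92]
 [ 47  28  61  99 101 101 101  99  99  99  98  97  92 100]
 [ 62  39  30  43  93  99 100  99  98  97  94  82  99 101]
 [ 64  60  48  31  33  48  76  85  83  67  59  83 101 102]]
die
[[104 105 104 104 103 105 106 107  99 105 103 104 104 104]
 [103 104 103 109 112 113 114 114 114 114 109 104 104 105]
 [104 104 109 114 115 114 115 115 114 114 114 101 103 104]
 [103 111 112 114 114 115 114 114 114 114 114 114 100 103]
 [ 92 112 114 114 115 115 115 114 114 114 115 114 104  96]
 [108 105 113 114 114 115 115 115 115 115 114 114 112 108]
 [ 98  98 113 114 115 113 115 114 114 114 114 115 106 100]
 [ 99  90  95 114 114 114 114 114 114 114 114 114 112 101]
 [ 92  72  64 111 115 114 114 114 114 113 114 112 104 108]
 [ 89  70  49  78 113 114 115 114 114 115 111  91 111  96]
 [ 84  65  69  47  61 101 111 112 111  96  65  95 110 103]
 [103  61  69  69  55  43  47  49  48  49  75 108  88 104]
 [105  87  53  66  71  70  68  67  70  73  82  73 103 104]
 [104 102  67  58  50  62  67  69  63  60  66 100 104 105]]
[[150, 152], [133, 238], [214, 253], [226, 163]]
[[0.6747, 0.2677, 0.055], [0.5023, 0.2969, 0.055], [0.469, 0.1385, 0.055], [0.6465, 0.1155, 0.055]]
```

View pics/crop.png

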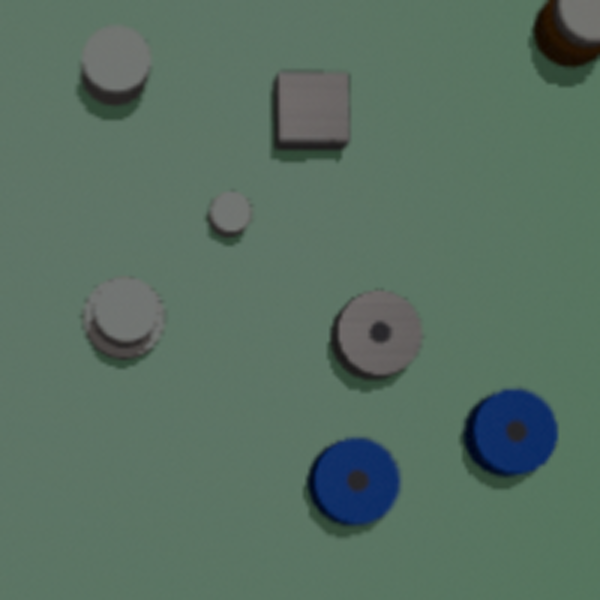

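The crop confirms both choices. The bolster is the grey disc with a dark dot at crop (380,331), and the flanged die has its top at (125,312) with the foot showing around it.

```bash
python3 - <<'E'
from h import *
c=cam('top');im=c['color'].astype(int)
def blob(m,seed,z):
    n,l,s,ce=cv2.connectedComponentsWithStats(m.astype(np.uint8),connectivity=4)
    i=l[seed[1],seed[0]];cs=max(cv2.findContours((l==i).astype(np.uint8),0,1)[0],key=cv2.contourArea)
    P=ray(c,cs.reshape(-1,2),z)[:,:2].astype(np.float32)
    (x,y),r=cv2.minEnclosingCircle(P*1000); print(seed,ce[i].round(1),s[i],'cent',ray(c,[ce[i]],z)[0].round(4),'circ',round(x),round(y),'d',round(2*r,1))
gr=(im[:,:,1]-im[:,:,0]); br=im.sum(2)/3
print(im[262,435],im[254,342],im[290,380])
blob((gr<10)&(br>75),(433,262),.032)
blob((br<75)&(np.hypot(*np.mgrid[-260:220,-426:214])<8),(426,260),.032)
blob((gr<10)&(br>106),(342,254),.046)
c2=cam('side')
g=np.array([[.365,-.225,.032]])
b=ray(c,[[426.5,260.3]],.032);d=ray(c,[[341.4,253.8]],.046);print(b,d,'side px',proj(c2,b),proj(c2,d))
im2=c2['color']
crop=cv2.resize(im2[170:270,290:450],None,fx=5,fy=5,interpolation=cv2.INTER_CUBIC)
for p in np.r_[proj(c2,b),proj(c2,d)]: cv2.drawMarker(crop,tuple(int(v) for v in (p-[290,170]+.5)*5),(255,0,0),0,14,1)
cv2.imwrite('pics/side_crop.png',crop[:,:,::-1])
E
```

```text
[101  97  96] [113 116 114] [ 93 117 101]
(433, 262) [426.3 260.3] [413 247  28  28 570] cent [ 0.4473 -0.2696  0.032 ] circ 447 -270 d 54.5
(426, 260) [426.1 260.3] [423 257   7   7  40] cent [ 0.4473 -0.2691  0.032 ] circ 447 -269 d 13.6
(342, 254) [341.8 252.3] [328 242  27  22 378] cent [ 0.4653 -0.1051  0.046 ] circ 460 -103 d 51.0
[[ 0.44725925 -0.26997243  0.032     ]] [[ 0.46243096 -0.10427356  0.046     ]] side px [[377.78055492 190.339324  ]] [[338.11548254 216.42821452]]
```

View pics/side_crop.png

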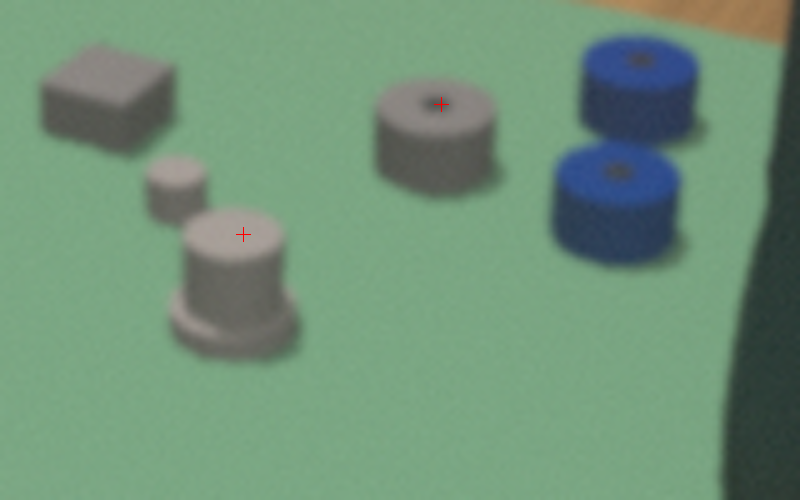

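The bolster matches in both views at (0.447, -0.270). The die is near (0.461, -0.104), with a 2 mm disagreement between views. The box centre is near (0.573, 0.205). The current yaw keeps the fingers clear of the blue discs, so I move now.

```bash
python3 -m jog '[{"x":2.9,"y":2.5},{"x":2.9,"y":2.5},{"x":2.9,"y":2.5},{"x":2.9,"y":2.5},{"x":2.9,"y":2.5},{"x":2.9,"y":2.5},{"x":2.9,"y":2.5},{"x":2.9,"y":2.5}]'
```

```text
$[0]: bad value
```

```bash
python3 -m jog '[{"x":2.9,"y":2.5,"z":0,"wx":0,"wy":0,"wz":0,"gripper":100}]'
```

```text
clock: 0.33
ee_pos: [0.1794, -0.5054, 0.2039]
orientation: [-3.141, 0.003, 0.277]
ft_force: [0.2, -0.3, -0.1]
finger_gap: 1.0
```

```bash
python3 -m jog '[{"x":2.9,"y":2.5,"z":0,"wx":0,"wy":0,"wz":0,"gripper":100},{"x":2.9,"y":2.5,"z":0,"wx":0,"wy":0,"wz":0,"gripper":100},{"x":2.9,"y":2.5,"z":0,"wx":0,"wy":0,"wz":0,"gripper":100},{"x":2.9,"y":2.5,"z":0,"wx":0,"wy":0,"wz":0,"gripper":100},{"x":2.9,"y":2.5,"z":0,"wx":0,"wy":0,"wz":0,"gripper":100},{"x":2.9,"y":2.5,"z":0,"wx":0,"wy":0,"wz":0,"gripper":100},{"x":2.9,"y":2.5,"z":0,"wx":0,"wy":0,"wz":0,"gripper":100},{"x":2.9,"y":2.5,"z":0,"wx":0,"wy":0,"wz":0,"gripper":100}]'
```

```text
clock: 1.0
ee_pos: [0.4168, -0.2965, 0.2024]
orientation: [-3.14, 0.003, 0.266]
ft_force: [0.3, -0.8, 1.5]
finger_gap: 1.0
```

Next I close the gap in xy and descend to 0.085.

```bash
python3 -m jog '[{"x":2.4,"y":2.0,"z":-1.5,"wx":0,"wy":0,"wz":0,"gripper":100},{"x":0.5,"y":0.6,"z":-3.0,"wx":0,"wy":0,"wz":0,"gripper":100},{"x":0,"y":0,"z":-3.0,"wx":0,"wy":0,"wz":0,"gripper":100},{"x":0,"y":0,"z":-3.0,"wx":0,"wy":0,"wz":0,"gripper":100},{"x":0,"y":0,"z":-1.5,"wx":0,"wy":0,"wz":0,"gripper":100},{"x":0,"y":0,"z":0,"wx":0,"wy":0,"wz":0,"gripper":100}]'
```

```text
clock: 1.5
ee_pos: [0.4546, -0.2608, 0.0806]
orientation: [3.139, -0.005, 0.282]
ft_force: [-0.9, -0.3, -0.7]
finger_gap: 1.003
```

```bash
python3 -m jog '[{"x":-0.8,"y":-1.0,"z":0,"wx":0,"wy":0,"wz":0,"gripper":100},{"x":0,"y":0,"z":-2.0,"wx":0,"wy":0,"wz":0,"gripper":100},{"x":0,"y":0,"z":-0.5,"wx":0,"wy":0,"wz":0,"gripper":100},{"x":0,"y":0,"z":0,"wx":0,"wy":0,"wz":0,"gripper":100}]'
python3 - <<'E'
from h import *
a=cam('top')['color'][160:340,320:540];b=cam('side')['color'][90:270,270:490]
cv2.imwrite('pics/g1.png',cv2.resize(np.vstack([a,b]),None,fx=1.66,fy=1.66)[:,:,::-1])
E
```

```text
clock: 1.83
ee_pos: [0.4463, -0.2742, 0.0583]
orientation: [3.135, -0.007, 0.282]
ft_force: [-0.3, -0.7, 0.6]
finger_gap: 1.0
```

View pics/g1.png

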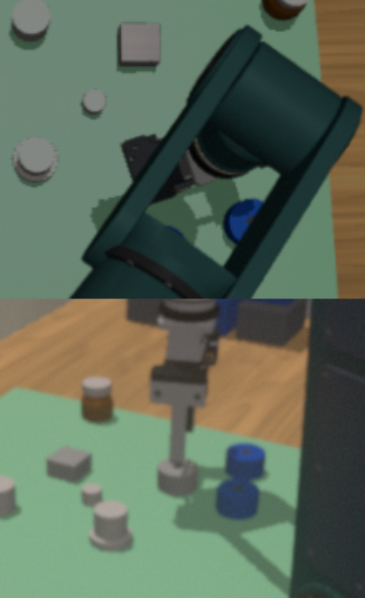

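Side view (crop): the fingers straddle the bolster at (178,475), lined up with it, and the blue discs are clear. I descend.

```bash
python3 -m jog '[{"x":0,"y":0.4,"z":-1.5,"wx":0,"wy":0,"wz":0,"gripper":100},{"x":0,"y":0,"z":-1.5,"wx":0,"wy":0,"wz":0,"gripper":100},{"x":0,"y":0,"z":-1.0,"wx":0,"wy":0,"wz":0,"gripper":100},{"x":0,"y":0,"z":-0.5,"wx":0,"wy":0,"wz":0,"gripper":100},{"x":0,"y":0,"z":0,"wx":0,"wy":0,"wz":0,"gripper":100}]'
```

```text
clock: 2.35
ee_pos: [0.451, -0.2748, 0.0212]
orientation: [3.122, -0.016, 0.281]
ft_force: [-0.1, -0.6, 0.4]
finger_gap: 1.001
```

```bash
python3 -m jog '[{"x":-0.4,"y":0.5,"z":-0.7,"wx":0.015,"wy":0.02,"wz":0,"gripper":100},{"x":0,"y":0,"z":-0.6,"wx":0,"wy":0,"wz":0,"gripper":100},{"x":0,"y":0,"z":-0.2,"wx":0,"wy":0,"wz":0,"gripper":100},{"x":0,"y":0,"z":0,"wx":0,"wy":0,"wz":0,"gripper":100}]'
```

```text
clock: 2.68
ee_pos: [0.448, -0.2705, 0.0073]
orientation: [3.14, -0.002, 0.281]
ft_force: [0.2, 0.6, -0.5]
finger_gap: 1.0
```

```bash
python3 -m jog '[{"x":0,"y":0,"z":-0.1,"wx":0,"wy":0,"wz":0,"gripper":50},{"x":0,"y":0,"z":0,"wx":0,"wy":0,"wz":0,"gripper":45},{"x":0,"y":0,"z":0,"wx":0,"wy":0,"wz":0,"gripper":40},{"x":0,"y":0,"z":0,"wx":0,"wy":0,"wz":0,"gripper":40},{"x":0,"y":0,"z":0,"wx":0,"wy":0,"wz":0,"gripper":40},{"x":0,"y":0,"z":0,"wx":0,"wy":0,"wz":0,"gripper":40},{"x":0,"y":0,"z":0,"wx":0,"wy":0,"wz":0,"gripper":40},{"x":0,"y":0,"z":0,"wx":0,"wy":0,"wz":0,"gripper":40}]'
```

```text
clock: 3.35
ee_pos: [0.4478, -0.2692, 0.0067]
orientation: [-3.14, -0.002, 0.281]
ft_force: [0.2, -0.1, 0.2]
finger_gap: 0.588
```

The opening is 55 mm, so it holds the 56 mm disc. I close to 0 for the full grip and lift gently.

```bash
python3 -m jog '[{"x":0,"y":0,"z":0,"wx":0,"wy":0,"wz":0,"gripper":0},{"x":0,"y":0,"z":0,"wx":0,"wy":0,"wz":0,"gripper":0},{"x":0,"y":0,"z":0,"wx":0,"wy":0,"wz":0,"gripper":0},{"x":0,"y":0,"z":0.5,"wx":0,"wy":0,"wz":0,"gripper":0},{"x":0,"y":0,"z":1.0,"wx":0,"wy":0,"wz":0,"gripper":0},{"x":0,"y":0,"z":1.0,"wx":0,"wy":0,"wz":0,"gripper":0},{"x":0,"y":0,"z":1.0,"wx":0,"wy":0,"wz":0,"gripper":0},{"x":0,"y":0,"z":0,"wx":0,"wy":0,"wz":0,"gripper":0}]'
```

```text
clock: 4.02
ee_pos: [0.445, -0.2681, 0.0408]
orientation: [-3.135, 0.003, 0.281]
ft_force: [1.0, -1.2, -5.1]
finger_gap: 0.589
```

Lifted; the wrist shows about 5 N, or 0.55 kg. Next I raise it and carry it toward the box.

```bash
python3 -m jog '[{"x":0,"y":0,"z":2.0,"wx":0,"wy":0,"wz":0,"gripper":0},{"x":0,"y":0,"z":2.5,"wx":0,"wy":0,"wz":0,"gripper":0},{"x":0,"y":1.0,"z":2.5,"wx":0,"wy":0,"wz":0,"gripper":0},{"x":0.5,"y":2.0,"z":1.5,"wx":0,"wy":0,"wz":0,"gripper":0},{"x":0.6,"y":2.5,"z":0.5,"wx":0,"wy":0,"wz":0,"gripper":0},{"x":0.7,"y":2.5,"z":0,"wx":0,"wy":0,"wz":0,"gripper":0},{"x":0.7,"y":2.5,"z":0,"wx":0,"wy":0,"wz":0,"gripper":0},{"x":0.7,"y":2.5,"z":0,"wx":0,"wy":0,"wz":0,"gripper":0}]'
python3 -m jog '[{"x":0.7,"y":2.5,"z":0,"wx":0,"wy":0,"wz":0,"gripper":0},{"x":0.7,"y":2.5,"z":0,"wx":0,"wy":0,"wz":0,"gripper":0},{"x":0.7,"y":2.5,"z":0,"wx":0,"wy":0,"wz":0,"gripper":0},{"x":0.7,"y":2.5,"z":0,"wx":0,"wy":0,"wz":0,"gripper":0},{"x":0.7,"y":2.5,"z":0,"wx":0,"wy":0,"wz":0,"gripper":0},{"x":0.7,"y":2.5,"z":0,"wx":0,"wy":0,"wz":0,"gripper":0},{"x":0.7,"y":2.5,"z":0,"wx":0,"wy":0,"wz":0,"gripper":0},{"x":0.7,"y":2.5,"z":0,"wx":0,"wy":0,"wz":0,"gripper":0}]'
```

```text
clock: 4.68
ee_pos: [0.4759, -0.1389, 0.1379]
orientation: [-3.141, 0.001, 0.27]
ft_force: [0.2, -0.4, -4.4]
finger_gap: 0.589
clock: 5.35
ee_pos: [0.5328, 0.071, 0.1402]
orientation: [3.139, -0.003, 0.268]
ft_force: [1.0, -0.6, -4.8]
finger_gap: 0.589
```

```bash
python3 -m jog '[{"x":0.7,"y":2.5,"z":0,"wx":0,"wy":0,"wz":0,"gripper":0},{"x":0.7,"y":2.5,"z":0,"wx":0,"wy":0,"wz":0,"gripper":0},{"x":0.7,"y":2.5,"z":0,"wx":0,"wy":0,"wz":0,"gripper":0},{"x":0.7,"y":2.5,"z":0,"wx":0,"wy":0,"wz":0,"gripper":0},{"x":0.5,"y":1.5,"z":0,"wx":0,"wy":0,"wz":0,"gripper":0},{"x":0.3,"y":0.8,"z":0,"wx":0,"wy":0,"wz":0,"gripper":0},{"x":0,"y":0,"z":0,"wx":0,"wy":0,"wz":0,"gripper":0},{"x":0,"y":0,"z":0,"wx":0,"wy":0,"wz":0,"gripper":0}]'
python3 - <<'E'
from h import *
a=cam('top')['color'][100:300,60:380];b=cam('side')['color'][140:380,60:380]
cv2.imwrite('pics/b1.png',cv2.resize(np.vstack([a,b]),None,fx=1.36,fy=1.36)[:,:,::-1])
E
```

```text
clock: 6.02
ee_pos: [0.569, 0.2058, 0.1391]
orientation: [3.14, -0.002, 0.276]
ft_force: [-0.1, 0.3, -5.8]
finger_gap: 0.586
```

View pics/b1.png

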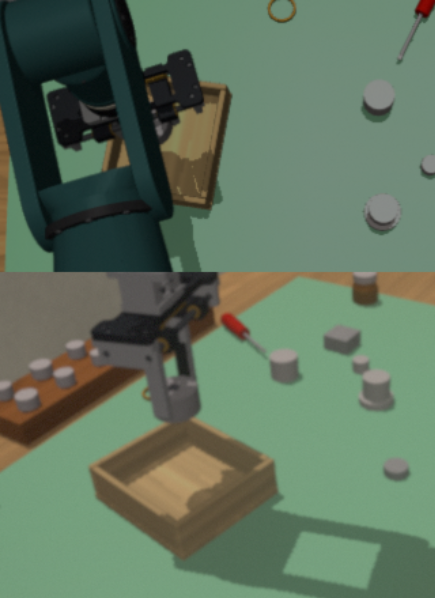

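The bolster hangs level over the box in the side view. I check the box centre from the side picture's rim corners before lowering.

```bash
python3 - <<'E'
from h import *
c=cam('side')
P=[[.6747,.2677,.055],[.5023,.2969,.055],[.469,.1385,.055],[.6465,.1155,.055]]
print(proj(c,P).round(0).tolist())
r=ray(c,[[196,246],[128,291],[197,321],[263,290]],.055);print(r.round(3).tolist(),r.mean(0))
print(proj(c,[[.573,.205,.009]]))
E
```

```text
[[127.0, 281.0], [193.0, 325.0], [269.0, 275.0], [197.0, 242.0]]
[[0.64, 0.127, 0.055], [0.653, 0.287, 0.055], [0.502, 0.287, 0.055], [0.455, 0.176, 0.055]] [0.56246588 0.21927212 0.055     ]
[[200.20879078 299.60337212]]
```

```bash
python3 -m jog '[{"x":0.1,"y":0,"z":-1.5,"wx":0,"wy":0,"wz":0,"gripper":0},{"x":0,"y":0,"z":-2.0,"wx":0,"wy":0,"wz":0,"gripper":0},{"x":0,"y":0,"z":-1.5,"wx":0,"wy":0,"wz":0,"gripper":0},{"x":0,"y":0,"z":-0.7,"wx":0,"wy":0,"wz":0,"gripper":0},{"x":0,"y":0,"z":0,"wx":0,"wy":0,"wz":0,"gripper":0}]'
```

```text
clock: 6.58
ee_pos: [0.5711, 0.1989, 0.0838]
orientation: [3.138, -0.007, 0.267]
ft_force: [-1.3, 0.1, -6.0]
finger_gap: 0.588
```

The projected rim agrees with the side picture within a few pixels; my eyeballed corners were the rough part. The aim stays at (0.573, 0.206).

```bash
python3 -m jog '[{"x":0.2,"y":0.7,"z":0,"wx":0,"wy":0.005,"wz":0,"gripper":0},{"x":0,"y":0,"z":-1.0,"wx":0,"wy":0,"wz":0,"gripper":0},{"x":0,"y":0.1,"z":-1.2,"wx":0,"wy":0,"wz":0,"gripper":0},{"x":0,"y":0.1,"z":-1.2,"wx":0,"wy":0,"wz":0,"gripper":0},{"x":0,"y":0.1,"z":-1.0,"wx":0,"wy":0,"wz":0,"gripper":0},{"x":0,"y":0,"z":-0.5,"wx":0,"wy":0,"wz":0,"gripper":0},{"x":0,"y":0,"z":0,"wx":0,"wy":0,"wz":0,"gripper":0}]'
```

```text
clock: 7.17
ee_pos: [0.5749, 0.209, 0.0331]
orientation: [3.139, -0.007, 0.265]
ft_force: [-1.1, 0.2, -5.0]
finger_gap: 0.59
```

Bottom is about 17 mm above the floor. I level it and approach slowly.

```bash
python3 -m jog '[{"x":-0.2,"y":-0.3,"z":-0.4,"wx":0.001,"wy":0.008,"wz":0,"gripper":0},{"x":0,"y":0,"z":-0.4,"wx":0,"wy":0,"wz":0,"gripper":0},{"x":0,"y":0,"z":-0.3,"wx":0,"wy":0,"wz":0,"gripper":0},{"x":0,"y":0,"z":-0.2,"wx":0,"wy":0,"wz":0,"gripper":0},{"x":0,"y":0,"z":0,"wx":0,"wy":0,"wz":0,"gripper":0},{"x":0,"y":0,"z":0,"wx":0,"wy":0,"wz":0,"gripper":0}]'
```

```text
clock: 7.67
ee_pos: [0.5729, 0.2057, 0.0188]
orientation: [-3.141, 0.001, 0.265]
ft_force: [0.5, -0.4, -5.3]
finger_gap: 0.591
```

```bash
python3 -m jog '[{"x":0,"y":0,"z":-0.15,"wx":0,"wy":0,"wz":0,"gripper":0},{"x":0,"y":0,"z":-0.1,"wx":0,"wy":0,"wz":0,"gripper":0},{"x":0,"y":0,"z":0,"wx":0,"wy":0,"wz":0,"gripper":0},{"x":0,"y":0,"z":0,"wx":0,"wy":0,"wz":0,"gripper":0}]'
```

```text
clock: 8.0
ee_pos: [0.5738, 0.2059, 0.0173]
orientation: [-3.141, -0.001, 0.265]
ft_force: [0.5, 0.2, -5.6]
finger_gap: 0.591
```

```bash
python3 -m jog '[{"x":0,"y":0,"z":-0.15,"wx":0,"wy":0,"wz":0,"gripper":0},{"x":0,"y":0,"z":-0.1,"wx":0,"wy":0,"wz":0,"gripper":0},{"x":0,"y":0,"z":0,"wx":0,"wy":0,"wz":0,"gripper":0}]'
```

```text
clock: 8.25
ee_pos: [0.5743, 0.2061, 0.0159]
orientation: [-3.141, -0.003, 0.265]
ft_force: [-0.4, -0.8, -5.9]
finger_gap: 0.592
```

```bash
python3 -m jog '[{"x":0,"y":0,"z":-0.1,"wx":0,"wy":0,"wz":0,"gripper":0},{"x":0,"y":0,"z":-0.1,"wx":0,"wy":0,"wz":0,"gripper":0},{"x":0,"y":0,"z":0,"wx":0,"wy":0,"wz":0,"gripper":0}]'
```

```text
clock: 8.5
ee_pos: [0.5747, 0.2062, 0.0159]
orientation: [-3.141, -0.004, 0.265]
ft_force: [-0.2, -0.7, -5.6]
finger_gap: 0.588
```

```bash
python3 -m jog '[{"x":0,"y":0,"z":-0.2,"wx":0,"wy":0.003,"wz":0,"gripper":0},{"x":0,"y":0,"z":-0.1,"wx":0,"wy":0,"wz":0,"gripper":0},{"x":0,"y":0,"z":-0.1,"wx":0,"wy":0,"wz":0,"gripper":0}]'
```

```text
clock: 8.75
ee_pos: [0.5749, 0.2062, 0.0157]
orientation: [-3.14, -0.002, 0.265]
ft_force: [-5.3, -0.8, 3.0]
finger_gap: 0.587
```

Contact: the force rose to +3 N at z 0.0157, as predicted. I open to 78% and rise.

```bash
python3 -m jog '[{"x":0,"y":0,"z":0,"wx":0,"wy":0,"wz":0,"gripper":70},{"x":0,"y":0,"z":0,"wx":0,"wy":0,"wz":0,"gripper":78},{"x":0,"y":0,"z":0,"wx":0,"wy":0,"wz":0,"gripper":78},{"x":0,"y":0,"z":0,"wx":0,"wy":0,"wz":0,"gripper":78},{"x":0,"y":0,"z":1,"wx":0,"wy":0,"wz":0,"gripper":78},{"x":0,"y":0,"z":2,"wx":0,"wy":0,"wz":0,"gripper":78},{"x":0,"y":0,"z":3,"wx":0,"wy":0,"wz":0,"gripper":78},{"x":0,"y":0,"z":3,"wx":0,"wy":0,"wz":0,"gripper":78}]'
python3 -m jog '[{"x":-0.8,"y":-2.5,"z":1.5,"wx":0,"wy":0,"wz":0,"gripper":100},{"x":-0.9,"y":-3,"z":0.5,"wx":0,"wy":0,"wz":0,"gripper":100},{"x":-1.1,"y":-3.2,"z":0,"wx":0,"wy":0,"wz":0,"gripper":100},{"x":-1.1,"y":-3.2,"z":0,"wx":0,"wy":0,"wz":0,"gripper":100},{"x":-1.1,"y":-3.2,"z":0,"wx":0,"wy":0,"wz":0,"gripper":100},{"x":-1.1,"y":-3.2,"z":0,"wx":0,"wy":0,"wz":0,"gripper":100},{"x":-1.1,"y":-3.2,"z":0,"wx":0,"wy":0,"wz":0,"gripper":100},{"x":-1.1,"y":-3.2,"z":0,"wx":0,"wy":0,"wz":0,"gripper":100}]'
```

```text
clock: 9.42
ee_pos: [0.5732, 0.2057, 0.1018]
orientation: [-3.14, 0.005, 0.265]
ft_force: [0.0, -0.9, 0.4]
finger_gap: 0.78
clock: 10.08
ee_pos: [0.4964, -0.0425, 0.142]
orientation: [3.138, -0.03, 0.278]
ft_force: [-0.0, -1.2, -0.2]
finger_gap: 0.999
```

```bash
python3 - <<'E'
from h import *
c=cam('top');im=c['color'].astype(int)
s=cam('side');print('die side',ray(s,[[336.4,216.5]],.046))
sub=im[195:225,160:215];g=sub.sum(2)/3
a=c['color'][140:270,120:250];b=s['color'][240:350,120:270]
print('B exp px',proj(c,[[.5745,.206,.041]]),proj(s,[[.5745,.206,.041]]))
a=cv2.resize(a,(520,520),interpolation=cv2.INTER_CUBIC);b=cv2.resize(b,(280,205),interpolation=cv2.INTER_CUBIC)
o=np.zeros((520,800,3),np.uint8);o[:,:520]=a;o[:205,520:]=b;
d=c['color'][230:280,315:370];o[250:505,520:800]=cv2.resize(d,(280,255),interpolation=cv2.INTER_CUBIC)
cv2.imwrite('pics/b2.png',o[:,:,::-1])
E
```

```text
die side [[ 0.46539674 -0.10238958  0.046     ]]
B exp px [[181.27139995 201.81036543]] [[196.48941968 285.30313573]]
```

View pics/b2.png

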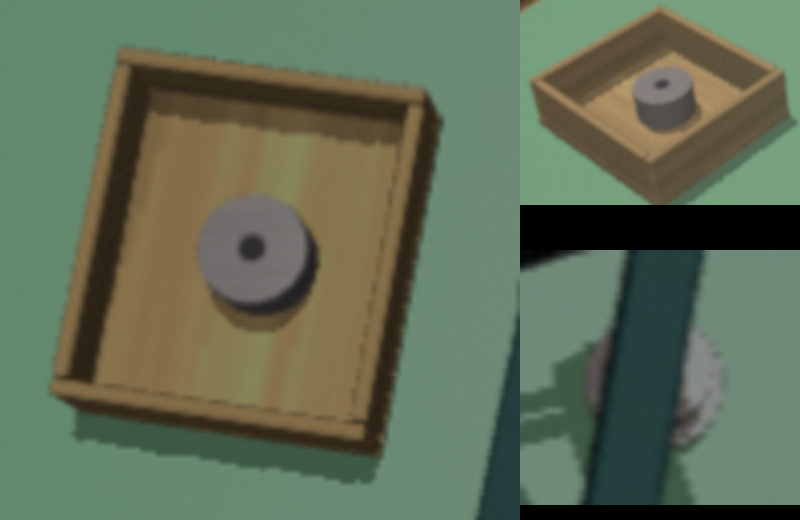

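The bolster stands flat near the middle of the box: top dot at (182.6,201.4) px and side dot at (195.6,285), both within about 2-3 mm of the expected spot. The die estimate is now (0.464, -0.103), averaged over both views.

```bash
python3 -m jog '[{"x":-1.0,"y":-2.0,"z":0,"wx":-0.008,"wy":0.028,"wz":0,"gripper":100},{"x":-0.8,"y":-1.5,"z":-0.5,"wx":0,"wy":0,"wz":0,"gripper":100},{"x":-0.4,"y":-0.8,"z":-1.0,"wx":0,"wy":0,"wz":0,"gripper":100},{"x":0,"y":0,"z":-1.0,"wx":0,"wy":0,"wz":0,"gripper":100},{"x":0,"y":0,"z":-1.0,"wx":0,"wy":0,"wz":0,"gripper":100},{"x":0,"y":0,"z":0,"wx":0,"wy":0,"wz":0,"gripper":100}]'
```

```text
clock: 10.68
ee_pos: [0.4758, -0.0884, 0.1084]
orientation: [3.135, -0.008, 0.27]
ft_force: [-0.5, -0.7, -0.2]
finger_gap: 0.997
```

```bash
python3 -m jog '[{"x":-1.2,"y":-1.5,"z":0,"wx":0.005,"wy":0.009,"wz":0,"gripper":100},{"x":0,"y":0,"z":-1.0,"wx":0,"wy":0,"wz":0,"gripper":100},{"x":0,"y":0,"z":-1.2,"wx":0,"wy":0,"wz":0,"gripper":100},{"x":0,"y":0,"z":-1.2,"wx":0,"wy":0,"wz":0,"gripper":100},{"x":0,"y":0,"z":-0.7,"wx":0,"wy":0,"wz":0,"gripper":100},{"x":0,"y":0,"z":0,"wx":0,"wy":0,"wz":0,"gripper":100}]'
```

```text
clock: 11.18
ee_pos: [0.4653, -0.0969, 0.0619]
orientation: [-3.135, -0.001, 0.276]
ft_force: [-0.5, 0.3, -0.5]
finger_gap: 0.997
```

```bash
python3 -m jog '[{"x":-0.1,"y":-0.7,"z":-0.5,"wx":-0.005,"wy":0,"wz":0,"gripper":100},{"x":0,"y":0,"z":-1.0,"wx":0,"wy":0,"wz":0,"gripper":100},{"x":0,"y":0,"z":-1.2,"wx":0,"wy":0,"wz":0,"gripper":100},{"x":0,"y":0,"z":-1.0,"wx":0,"wy":0,"wz":0,"gripper":100},{"x":0,"y":0,"z":-0.5,"wx":0,"wy":0,"wz":0,"gripper":100},{"x":0,"y":0,"z":0,"wx":0,"wy":0,"wz":0,"gripper":100}]'
```

```text
clock: 11.68
ee_pos: [0.4659, -0.1031, 0.0169]
orientation: [-3.141, -0.002, 0.279]
ft_force: [-0.4, 0.8, 0.2]
finger_gap: 0.999
```

```bash
python3 -m jog '[{"x":-0.2,"y":0,"z":-0.1,"wx":0,"wy":0,"wz":0,"gripper":60},{"x":0,"y":0,"z":0,"wx":0,"wy":0,"wz":0,"gripper":50},{"x":0,"y":0,"z":0,"wx":0,"wy":0,"wz":0,"gripper":45},{"x":0,"y":0,"z":0,"wx":0,"wy":0,"wz":0,"gripper":40},{"x":0,"y":0,"z":0,"wx":0,"wy":0,"wz":0,"gripper":30},{"x":0,"y":0,"z":0,"wx":0,"wy":0,"wz":0,"gripper":0},{"x":0,"y":0,"z":0,"wx":0,"wy":0,"wz":0,"gripper":0},{"x":0,"y":0,"z":0,"wx":0,"wy":0,"wz":0,"gripper":0}]'
python3 -m jog '[{"x":0,"y":0,"z":0,"wx":0,"wy":0,"wz":0,"gripper":0}]'
python3 - <<'E'
from h import *
s=cam('side')['color'][130:260,260:420]
cv2.imwrite('pics/g2.png',cv2.resize(s,None,fx=4,fy=4,interpolation=cv2.INTER_CUBIC)[:,:,::-1])
E
```

```text
clock: 12.35
ee_pos: [0.4655, -0.1038, 0.0181]
orientation: [3.139, -0.006, 0.278]
ft_force: [-1.3, 2.1, -0.7]
finger_gap: 0.47
clock: 12.43
ee_pos: [0.4655, -0.1038, 0.0182]
orientation: [3.139, -0.006, 0.278]
ft_force: [-0.3, 0.6, -1.0]
finger_gap: 0.443
```

View pics/g2.png

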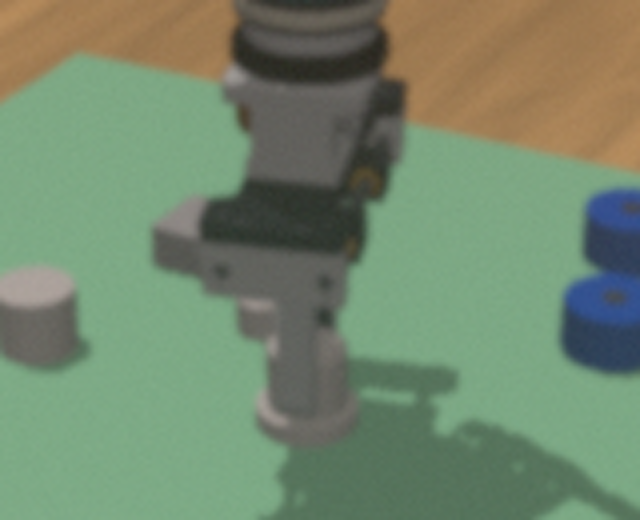

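The gripper holds the die's body at 41.7 mm opening, with the finger just above the foot at (298,405) in the crop. I lift and carry.

```bash
python3 -m jog '[{"x":0,"y":0,"z":0.5,"wx":0,"wy":0,"wz":0,"gripper":0},{"x":0,"y":0,"z":1.2,"wx":0,"wy":0,"wz":0,"gripper":0},{"x":0,"y":0,"z":2.0,"wx":0,"wy":0,"wz":0,"gripper":0},{"x":0,"y":0,"z":2.5,"wx":0,"wy":0,"wz":0,"gripper":0},{"x":0,"y":0,"z":2.5,"wx":0,"wy":0,"wz":0,"gripper":0},{"x":0,"y":0,"z":2.5,"wx":0,"wy":0,"wz":0,"gripper":0},{"x":0.4,"y":1.2,"z":2.0,"wx":0,"wy":0,"wz":0,"gripper":0},{"x":0.6,"y":2.0,"z":0.5,"wx":0,"wy":0,"wz":0,"gripper":0}]'
python3 - <<'E'
from h import *
for n,p in(('top',(182,201)),('side',(196,285))):
    c=cam(n);g=c['color'].astype(int).sum(2)/3;x,y=p
    w=g[y-6:y+7,x-7:x+8];yy,xx=np.mgrid[y-6:y+7,x-7:x+8];t=np.clip(np.median(w)-12-w,0,None);t[np.hypot(xx-x,yy-y)>6]=0
    u=[(t*xx).sum()/t.sum(),(t*yy).sum()/t.sum()];print(n,np.round(u,1),ray(c,[u],.041).round(4))
E
```

```text
clock: 13.15
ee_pos: [0.4694, -0.0719, 0.1578]
orientation: [-3.138, 0.005, 0.273]
ft_force: [0.7, 0.0, -1.3]
finger_gap: 0.441
top [182.5 201.5] [[0.575  0.2036 0.041 ]]
side [195.5 284.7] [[0.5771 0.2056 0.041 ]]
```

```bash
python3 -m jog '[{"x":1.0,"y":2.6,"z":0,"wx":0,"wy":0,"wz":0,"gripper":0},{"x":1.0,"y":2.6,"z":0,"wx":0,"wy":0,"wz":0,"gripper":0},{"x":1.0,"y":2.6,"z":0,"wx":0,"wy":0,"wz":0,"gripper":0},{"x":1.0,"y":2.6,"z":0,"wx":0,"wy":0,"wz":0,"gripper":0},{"x":1.0,"y":2.6,"z":0,"wx":0,"wy":0,"wz":0,"gripper":0},{"x":1.0,"y":2.6,"z":0,"wx":0,"wy":0,"wz":0,"gripper":0},{"x":1.0,"y":2.6,"z":0,"wx":0,"wy":0,"wz":0,"gripper":0},{"x":1.0,"y":2.6,"z":0,"wx":0,"wy":0,"wz":0,"gripper":0}]'
```

```text
clock: 13.92
ee_pos: [0.5464, 0.1383, 0.1499]
orientation: [-3.141, 0.02, 0.269]
ft_force: [0.9, 0.1, -1.3]
finger_gap: 0.44
```

The bolster dot is at (0.576, 0.205) by camera mean, and the robot's release point was (0.575, 0.206). The TCP target for the die is therefore (0.577, 0.205).

```bash
python3 -m jog '[{"x":1.1,"y":2.2,"z":0,"wx":0.005,"wy":-0.019,"wz":0,"gripper":0},{"x":0.8,"y":1.6,"z":0,"wx":0,"wy":0,"wz":0,"gripper":0},{"x":0.4,"y":0.8,"z":0,"wx":0,"wy":0,"wz":0,"gripper":0},{"x":0,"y":0,"z":0,"wx":0,"wy":0,"wz":0,"gripper":0},{"x":0,"y":0,"z":0,"wx":0,"wy":0,"wz":0,"gripper":0}]'
```

```text
clock: 14.33
ee_pos: [0.5683, 0.1883, 0.1428]
orientation: [3.142, 0.012, 0.275]
ft_force: [0.3, 1.1, -1.0]
finger_gap: 0.444
```

```bash
python3 -m jog '[{"x":0.9,"y":1.7,"z":0,"wx":0.003,"wy":-0.011,"wz":0,"gripper":0},{"x":0,"y":0,"z":-1.0,"wx":0,"wy":0,"wz":0,"gripper":0},{"x":0,"y":0,"z":-1.2,"wx":0,"wy":0,"wz":0,"gripper":0},{"x":0,"y":0,"z":-1.2,"wx":0,"wy":0,"wz":0,"gripper":0},{"x":0,"y":0,"z":-1.0,"wx":0,"wy":0,"wz":0,"gripper":0},{"x":0,"y":0,"z":0,"wx":0,"wy":0,"wz":0,"gripper":0},{"x":0,"y":0,"z":0,"wx":0,"wy":0,"wz":0,"gripper":0}]'
```

```text
clock: 14.92
ee_pos: [0.5739, 0.1963, 0.0917]
orientation: [3.137, 0.01, 0.268]
ft_force: [-0.1, 0.2, -1.0]
finger_gap: 0.443
```

```bash
python3 -m jog '[{"x":0.3,"y":0.9,"z":0,"wx":0.006,"wy":-0.009,"wz":0,"gripper":0},{"x":0,"y":0,"z":-0.6,"wx":0,"wy":0,"wz":0,"gripper":0},{"x":0,"y":0,"z":-0.6,"wx":0,"wy":0,"wz":0,"gripper":0},{"x":0,"y":0,"z":-0.4,"wx":0,"wy":0,"wz":0,"gripper":0},{"x":0,"y":0,"z":0,"wx":0,"wy":0,"wz":0,"gripper":0},{"x":0,"y":0,"z":0,"wx":0,"wy":0,"wz":0,"gripper":0}]'
```

```text
clock: 15.42
ee_pos: [0.5776, 0.2058, 0.075]
orientation: [3.141, -0.003, 0.267]
ft_force: [0.2, 0.1, -0.7]
finger_gap: 0.442
```

```bash
python3 -m jog '[{"x":-0.1,"y":-0.1,"z":-0.4,"wx":0,"wy":0.003,"wz":0,"gripper":0},{"x":0,"y":0,"z":-0.4,"wx":0,"wy":0,"wz":0,"gripper":0},{"x":0,"y":0,"z":-0.3,"wx":0,"wy":0,"wz":0,"gripper":0},{"x":0,"y":0,"z":0,"wx":0,"wy":0,"wz":0,"gripper":0},{"x":0,"y":0,"z":0,"wx":0,"wy":0,"wz":0,"gripper":0}]'
python3 - <<'E'
from h import *
c=cam('side');s=c['color'][190:340,110:280]
cv2.imwrite('pics/p1.png',cv2.resize(s,None,fx=4,fy=4,interpolation=cv2.INTER_CUBIC)[:,:,::-1])
E
```

```text
clock: 15.83
ee_pos: [0.5769, 0.2048, 0.0634]
orientation: [3.142, -0.001, 0.267]
ft_force: [0.1, -0.3, -0.1]
finger_gap: 0.439
```

View pics/p1.png

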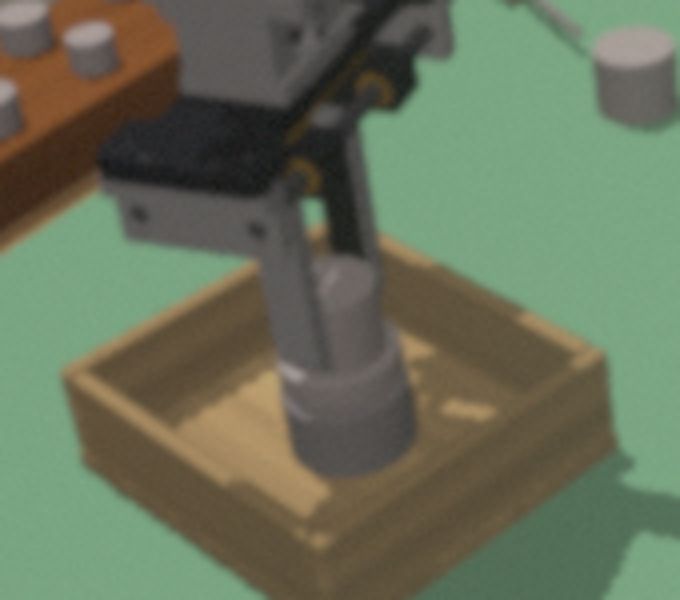

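Side view: foot edges at about x 282–405 px and bolster edges at 288–415 px. The 7 px shift matches the lean of the box verticals, so the die is centred. I lower to contact, expected at z 0.059.

```bash
python3 -m jog '[{"x":0,"y":0,"z":-0.2,"wx":0,"wy":0,"wz":0,"gripper":0},{"x":0,"y":0,"z":-0.15,"wx":0,"wy":0,"wz":0,"gripper":0},{"x":0,"y":0,"z":-0.1,"wx":0,"wy":0,"wz":0,"gripper":0},{"x":0,"y":0,"z":0,"wx":0,"wy":0,"wz":0,"gripper":0}]'
```

```text
clock: 16.22
ee_pos: [0.5774, 0.2048, 0.0594]
orientation: [3.141, -0.002, 0.267]
ft_force: [1.2, -0.3, -0.3]
finger_gap: 0.441
```

```bash
python3 -m jog '[{"x":0,"y":0,"z":-0.1,"wx":0,"wy":0,"wz":0,"gripper":0},{"x":0,"y":0,"z":-0.1,"wx":0,"wy":0,"wz":0,"gripper":0}]'
```

```text
clock: 16.38
ee_pos: [0.5774, 0.2049, 0.0592]
orientation: [3.141, -0.003, 0.267]
ft_force: [-2.7, -0.9, 3.4]
finger_gap: 0.443
```

Contact at 3.4 N and z 0.0592, as predicted. I open gradually and rise.

```bash
python3 -m jog '[{"x":0,"y":0,"z":0.05,"wx":0,"wy":0,"wz":0,"gripper":48},{"x":0,"y":0,"z":0,"wx":0,"wy":0,"wz":0,"gripper":55},{"x":0,"y":0,"z":0,"wx":0,"wy":0,"wz":0,"gripper":70},{"x":0,"y":0,"z":0,"wx":0,"wy":0,"wz":0,"gripper":80},{"x":0,"y":0,"z":0,"wx":0,"wy":0,"wz":0,"gripper":80},{"x":0,"y":0,"z":1,"wx":0,"wy":0,"wz":0,"gripper":80},{"x":0,"y":0,"z":2,"wx":0,"wy":0,"wz":0,"gripper":80},{"x":0,"y":0,"z":3,"wx":0,"wy":0,"wz":0,"gripper":80}]'
python3 -m jog '[{"x":0,"y":0,"z":3,"wx":0,"wy":0,"wz":0,"gripper":80},{"x":0,"y":-1,"z":3,"wx":0,"wy":0,"wz":0,"gripper":80},{"x":-0.5,"y":-3,"z":1,"wx":0,"wy":0,"wz":0,"gripper":80},{"x":-1,"y":-3,"z":0,"wx":0,"wy":0,"wz":0,"gripper":80},{"x":-1,"y":-3,"z":0,"wx":0,"wy":0,"wz":0,"gripper":80},{"x":-1,"y":-3,"z":0,"wx":0,"wy":0,"wz":0,"gripper":80},{"x":-1,"y":-3,"z":0,"wx":0,"wy":0,"wz":0,"gripper":80},{"x":0,"y":0,"z":0,"wx":0,"wy":0,"wz":0,"gripper":80}]'
python3 - <<'E'
from h import *
c=cam('top');s=cam('side')
a=cv2.resize(c['color'][140:270,110:250],None,fx=3.2,fy=3.2,interpolation=cv2.INTER_CUBIC);b=cv2.resize(s['color'][230:360,120:260],None,fx=2.5,fy=2.5,interpolation=cv2.INTER_CUBIC)
o=np.zeros((416,798,3),np.uint8);o[:,:448]=a;o[:325,448:798]=b
cv2.imwrite('pics/f.png',o[:,:,::-1])
print('top-face exp',proj(c,[[.575,.2036,.087]]),proj(s,[[.5771,.2056,.087]]))
E
```

```text
clock: 17.05
ee_pos: [0.5729, 0.2037, 0.1128]
orientation: [-3.141, 0.012, 0.267]
ft_force: [-0.5, -0.2, -0.7]
finger_gap: 0.802
clock: 17.72
ee_pos: [0.5301, 0.0406, 0.2018]
orientation: [3.137, -0.01, 0.274]
ft_force: [-0.9, 1.0, -0.2]
finger_gap: 0.8
top-face exp [[177.2794443  195.87365849]] [[191.43351155 263.0764364 ]]
```

View pics/f.png

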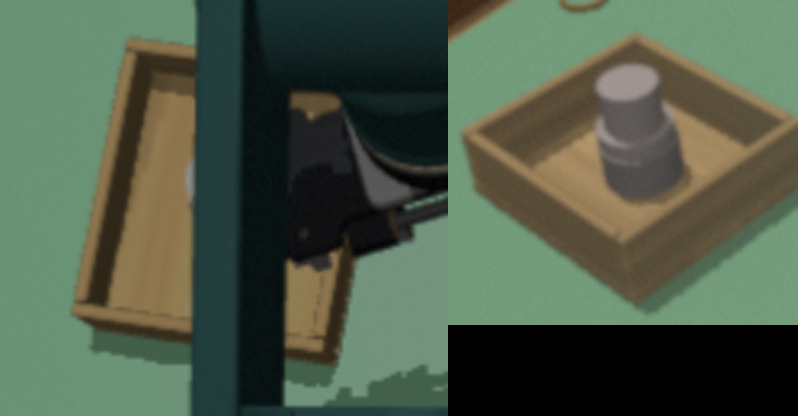

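Side view: the die stands upright on the bolster, top face centre at about (192,263) px against (191.4,263.1) expected if centred. I move the arm clear and check from the top.

```bash
python3 -m jog '[{"x":-0.5,"y":-3.5,"z":0,"wx":0,"wy":0,"wz":0,"gripper":80},{"x":-0.5,"y":-3.5,"z":0,"wx":0,"wy":0,"wz":0,"gripper":80},{"x":-0.5,"y":-3.5,"z":0,"wx":0,"wy":0,"wz":0,"gripper":80},{"x":-0.5,"y":-3.5,"z":0,"wx":0,"wy":0,"wz":0,"gripper":80},{"x":-0.5,"y":-3,"z":0,"wx":0,"wy":0,"wz":0,"gripper":80},{"x":0,"y":0,"z":0,"wx":0,"wy":0,"wz":0,"gripper":80},{"x":0,"y":0,"z":0,"wx":0,"wy":0,"wz":0,"gripper":80},{"x":0,"y":0,"z":0,"wx":0,"wy":0,"wz":0,"gripper":80}]'
python3 - <<'E'
from h import *
c=cam('top');a=cv2.resize(c['color'][140:270,110:250],None,fx=4,fy=4,interpolation=cv2.INTER_CUBIC)
cv2.drawMarker(a,(int((177.28-110+.5)*4),int((195.87-140+.5)*4)),(255,0,0),0,10,1)
cv2.imwrite('pics/f2.png',a[:,:,::-1])
E
```

```text
clock: 18.48
ee_pos: [0.5099, -0.1212, 0.2024]
orientation: [-3.138, -0.017, 0.294]
ft_force: [0.6, -0.0, -0.3]
finger_gap: 0.8
```

View pics/f2.png

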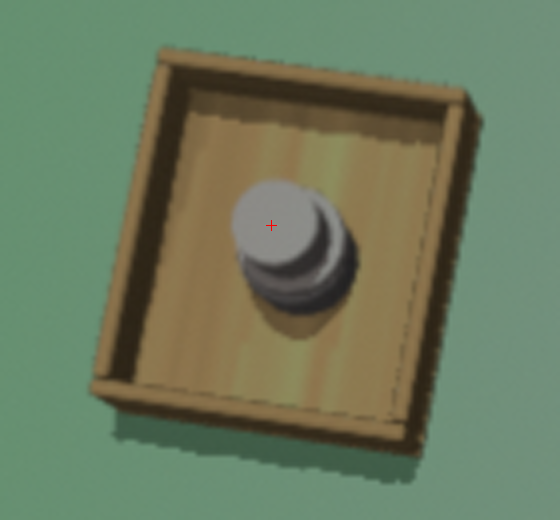

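The top face centre is at about crop (276,223) against the mark at (271,225), roughly 1 px or 2 mm off. That counts as centred and upright, so I hand in.

```bash
python3 -c "
from plant import ctrl
print(ctrl.hand_in())"
```

```text
the job is handed in; nothing more can be done
None
```

The set is packed: the steel bolster stands flat near the middle of the box floor, and the flanged die stands foot down on top of it. Both went down gently, with first contact at about 3 N, and the job was handed in at about 18.5 s of the 61 s allowed.

- **Final checks:** the side view put the die's top within about 1 px of centred, and the top view about 1 px off, roughly 2 mm. The die looked upright in both, and the gripper was well clear.
- **Disagreements:** the two cameras differed by 2–3 mm on the die and on the placed bolster, so I used their mean. My hand-picked box corners in the side view were too rough, so I kept the box position from the top view.
- **Other objects:** I did not go near the straight die. I took no last picture of the rest of the bench.

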